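Lock the side guide and hold the carton magazine open for loading

TASK

Get the carton magazine on the bench ready for loading: first turn the wing knob on the side guide's clamp clockwise until it is tight, without shifting the guide, which is already set. Then take the spring follower by its handle, pull it back until its pointer is level with the load-mark clip, and keep it held there: finish while still holding the handle, because the spring will pull it back if you let go. Leave everything else on the bench where it is.

Things in the scene. Friction and masses are not known exactly. Their poses are not given: they have to be found in the camera images.
- magazine: Carton magazine with coder, screwed to the bench: grey base 12 mm thick, spanning x -110 to 110, y -240 to 280 mm about the origin (on the bench). Its x runs across the feed channel (away from the robot at yaw 0), its y along it to the white coder head (y 125 to 225, top 108 mm, tallest part). Channel centre x = 25, between a fixed guide (x 67 to 75, top 57 mm) and the side guide (robot side).
- clamp_knob (a joint): Turn of the black wing knob on the side guide's clamp, rad. Starts loose at 0 to 0.4, grows clockwise seen from above, comes up tight against a firm stop at 1.40 (tight counts from 1.25). At 0 the wing's long direction is 0.7 rad anticlockwise from above of the magazine's x, at 1.40 it is 0.7 rad clockwise of it. Turns at 0.1 to 0.15 N m; stays where left. Tight, it clamps the guide.
- clamp_axis (a point): Point on the wing knob's turning axis at the height to grip, 80 mm above the bench; x = -78, y = -80 mm in the magazine's frame. The wing is 48 mm long, 12 mm thick, 22 mm tall (67 to 89 mm above the bench) on an 11 mm stem above a fixed grey bracket 40 x 60 mm, top at 55 mm.
- guide_top (a point): Middle of the top edge of the adjustable side guide: aluminium plate 6 mm thick, 260 mm long along the magazine's y, top 57 mm above the bench, carried by two 8 mm rods through the clamp bracket. While loose it slides along the magazine's x at about 1.5 N; it is already set and must stay.
- pointer (a point): Tip of the steel pointer (8 mm wide) that sticks out from the follower plate across the top of the fixed guide, 62 mm above the bench; moves with the follower and starts at y = +47 mm in the magazine's frame.
- load_mark (a point): The load mark: inner end of the fin (6 mm wide, 27 mm long, pointing outwards) of a dark steel clip, 26 mm wide, on the outer face of the fixed guide, at the pointer's height, 97 to 167 mm from the pointer's home position along the magazine's -y. The pointer passes clear of it; level means the same y in the magazine's frame.
- carton_flat: Bystander: loose pale carton 80 x 55 x 22 mm lying flat near the clamp. Leave alone.
- carton_upright: Bystander: loose pale carton 80 x 22 x 55 mm standing beyond the fixed guide. Leave alone.
- tape_roll: Bystander: loose brown tape roll, 96 mm across, 45 mm tall, lying flat on the robot's side of the magazine. Leave alone.
- box_knife: Bystander: grey box knife, 140 x 22 x 10 mm, right of the magazine. Leave alone.
- stapler: Bystander: stapler 130 x 34 x 45 mm, left of the magazine. Leave alone.
- open_carton_box: Bystander: open yellow box 200 x 130 x 75 mm with cartons in it, on the right. Leave alone.
- closed_box: Bystander: closed yellow box 220 x 150 x 80 mm, on the left. Leave alone.
- pull_handle (a point): The follower's black bar handle: 64 mm long across the channel (magazine's x), 16 mm thick along the pull (magazine's y), 24 mm tall; this point is the bar's centre, 90 mm above the bench, on a 14 x 10 mm post. Moves with the follower. Around it all is lower than 65 mm for 75 mm along the pull either way.
- follower: The spring follower: steel plate 68 mm wide, 45 mm tall on a carriage in the channel, with the handle. Origin on the base plate at the plate's front face, axes as the magazine's; y = 50 mm in the magazine's frame when fully home, it slides up to 200 mm along the magazine's -y. A tape spring always pulls it home, 7 N at home rising to 9 N at 200 mm; friction adds about 1 N. Let go, it slides home.

How it is judged:
By the outcome, as a careful person would: the job done as asked, in the order asked, and still so for the second after the job is handed in, while the arm keeps its last pose, push and grip.
It also fails if it takes over 51 s, if anything falls off the work surface, if the arm or the gripper's body presses on something with over 40 N, if the wrist force passes 120 N, or if a joint passes its speed limit or range.

ROBOT

A 7-joint arm with a two-finger parallel gripper is mounted at the origin on the work surface. World frame = base frame: x ahead of the robot, y to its left, z up, the work surface at z = 0. Lengths are in m, angles in degrees, forces in N, time in s.
With the tool pointing down it reaches from about 0.425 to 0.8 m from the base axis. Payload 8.3 kg.
Tool frame: the origin (TCP) lies on the centre line of the jaws, within the pads' length; the fingertips stand 22 mm ahead of it and the grasp point (between the pads) lies 3 mm ahead of it; z points along the fingers, y is the line along which they close (so a half turn about z gives the same grasp; the last joint's range is limited). The gripper opens to 85 mm and grips with 20 to 120 N. Pads are 22 mm wide; open, the fingers measure 114 mm over their backs; the gripper's body (76 mm by 85 mm) begins 54 mm behind the grasp point. The pads swing forward as they close: fully open they stand 13 mm farther back than shut.
Start: joints at [-71.557, 21.967, 0.94, 78.501, -0.361, 79.538, -2.664], TCP at [0.235, 0.579, 0.253] pointing down, gripper open.
Joint ranges: [-169.22, 169.22], [-14.56, 117.87], [-87.37, 89.26], [10.42, 133.3], [-82.24, 262.24], [0.94, 117.77], [-172.7, 172.7]. Speed limits (degrees/s): [136.94, 136.94, 172.46, 172.46, 180, 180, 180].

INTERFACE

Orientations are given as [roll, pitch, yaw] about the fixed x, y, z axes, in that order (R = Rz(yaw) Ry(pitch) Rx(roll)).
In Python, from bench import arm, eyes gives the robot as it stands.
- The arm moves only by the tool apply_moves, never from a script. Its arguments are lists of equal length, an entry for each row: "grip": the opening, from 0 (shut) to 1 (fully open); "travel": the shift along the tool's x, y, z in mm, a list of three; "roll": the turn about the tool's z in rad. In form: {"grip": [grip, ...], "travel": [[tx, ty, tz], ...], "roll": [roll, ...]}. A call has 1 to 5 rows; each row is the pose to reach, as a shift and turn from the pose commanded when the call began, along the tool's axes at that moment; what a row does not reach only later rows make up. A row lasts 1/12 s, in which the tool goes at most 41.7 mm and 7.16 degrees, less where a joint would pass 70% of its speed; a pose out of reach is approached as far as the arm can. A call with a gripper value outside its range is refused whole. The fingers move at their own pace and stop on an object; the grip force is fixed at half the most. Time passes only in rows, so rows that repeat a pose let the fingers close. It gives the time, the measured TCP pose, the force, the opening and the grip force at its end, in the units of the state.
- arm.observe(): the state, without advancing time (a new reading comes with each control period).
- eyes.capture(name): name is "scene" or "top" or "wrist"; returns (picture, depth): 420x560x3 uint8, red, green, blue; 420x560 float32, m along the optical axis (not along the pixel's ray), 0 where there is no reading.
- eyes.camera_model(name): a dict with "vertical_fov" (degrees; the focal length in pixels is half the picture's height over the tangent of half this angle, whatever the lens; pixels are square), "cx", "cy" (the principal point, pixels), "rvec" (rotation vector, rad) and "tvec" (3), from world to camera coordinates, as OpenCV has them; the wrist camera has in their place "tool_from_camera" (4x4, takes a point from camera to tool coordinates, whose origin is the TCP and whose axes are the flange's). Camera axes: x right, y down, z forward; pixel columns grow to the right and rows downward; lengths in m; the calibration is good to about 2 mm. A picture is of the moment at which its call begins: read the wrist's pose just before it. camera_model takes no time and is no camera call.
- arm.sign_off(): hands the job in; it is judged then, once.
The state is a dict: "t": time; "qpos": joint angles; "joint_velocities": joint speeds; "joint_efforts": joint torques, N m; "eef_pos": TCP position; "eef_rot": TCP orientation; "wrist_force": force on the tool from outside, world axes, zero at the start; "ft_torque": the same for the moment, N m; "finger_gap": finger opening in m; "gripper_force": force on a finger pad.
Only numpy, scipy, OpenCV 4.12 (cv2) and the standard library are available. Lean on these libraries where they do the work, as an engineer would, in place of code of your own. Each camera call takes 0.05 s, during which the arm holds its last target. There are 200 camera calls.

## Working session

There is one attempt and no reset: what is moved stays moved. The work goes in short steps, Python scripts to look and compute and a tool call to move; the robot and the scene stay as the last step left them, time stands still between calls to the robot, and variables do not carry over. Pictures are saved under pics/ and viewed, at most 10 in all, crops included, and the job is handed in when it is done.

Besides the shell and the picture viewer there is one more tool, called after "Emit:" by a JSON object that holds its "api" and its "payload", one argument or row to a line. apply_moves: Moves the arm, as the interface text tells. Its arguments: {"type":"object","properties":{"grip":{"type":"array"},"travel":{"type":"array"},"roll":{"type":"array"}},"required":["grip","travel","roll"]}

```bash
mkdir -p pics; python3 - <<'E'
from bench import arm, eyes
import cv2,numpy as np
s=arm.observe();print(s)
for n in("scene","top"):
    p,d=eyes.capture(n);cv2.imwrite(f"pics/{n}0.png",p[:,:,::-1]);np.savez(f"pics/{n}0.npz",p=p,d=d);print(n,eyes.camera_model(n))
print(eyes.camera_model("wrist"))
E
```

```text
{'t': 0.0, 'qpos': array([-71.55775919,  22.0162339 ,   0.94024139,  78.56210009,
        -0.36179492,  79.53914335,  -2.6642084 ]), 'joint_velocities': array([ 0.00571568, -0.06286778, -0.04843627, -0.11860872,  0.04817955,
       -0.06566407, -0.01118429]), 'joint_efforts': array([ 5.53645509e-05, -6.27575040e+01,  8.44138116e-01, -3.71834886e+01,
        1.65067159e-02,  1.39438757e-02, -6.65445086e-06]), 'eef_pos': array([0.23440044, 0.57887147, 0.25226219]), 'eef_rot': array([-1.79885382e+02,  2.13464593e-03,  1.57955467e+02]), 'wrist_force': array([-0.27841462, -0.10322143, -0.07165709]), 'ft_torque': array([ 0.03297304, -0.03955441,  0.02081037]), 'gripper_force': 0.0, 'finger_gap': 0.08536581458851863}
scene {'vertical_fov': 49.22156656768901, 'cx': 278.112797668061, 'cy': 214.74191898861557, 'rvec': array([ 1.92270263,  1.25872726, -0.60611032]), 'tvec': array([-0.26540683, -0.24924069,  1.77906715])}
top {'vertical_fov': 53.792154387460975, 'cx': 283.98418581939995, 'cy': 200.59321206918625, 'rvec': array([ 2.12488113, -2.15356547,  0.1677628 ]), 'tvec': array([0.01143402, 0.56590274, 1.23993567])}
{'vertical_fov': 66.99993445311299, 'cx': 279.78702251887034, 'cy': 203.68131908341812, 'tool_from_camera': array([[-4.53490106e-05, -9.65637023e-01, -2.59894473e-01,
         6.53374813e-02],
       [ 9.99999967e-01, -1.09534858e-04,  2.32486305e-04,
        -6.44150754e-05],
       [-2.52964887e-04, -2.59894454e-01,  9.65636996e-01,
        -1.20571274e-01],
       [ 0.00000000e+00,  0.00000000e+00,  0.00000000e+00,
         1.00000000e+00]])}
```

View pics/top0.png

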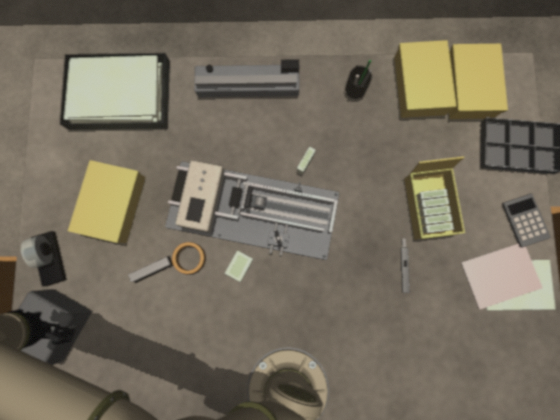

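View pics/scene0.png

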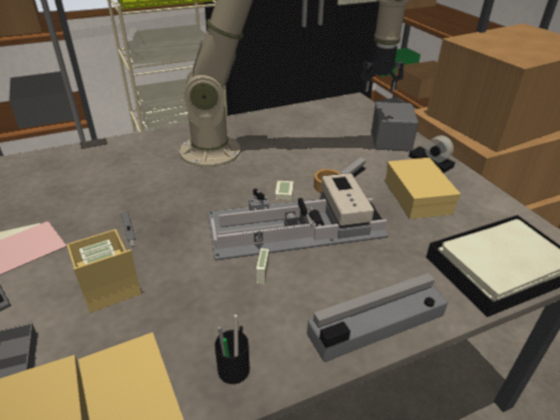

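```bash
cat > h.py <<'E'
import numpy as np,cv2
from scipy.spatial.transform import Rotation as R
from bench import arm,eyes
def pose(name,s=None):
    m=eyes.camera_model(name); f=210/np.tan(np.radians(m["vertical_fov"]/2))
    if name=="wrist":
        T=np.eye(4);T[:3,:3]=R.from_euler("xyz",s["eef_rot"],degrees=True).as_matrix();T[:3,3]=s["eef_pos"]
        W=T@m["tool_from_camera"]
    else:
        E=np.eye(4);E[:3,:3]=cv2.Rodrigues(m["rvec"])[0];E[:3,3]=m["tvec"];W=np.linalg.inv(E)
    return f,m["cx"],m["cy"],W
def cloud(d,c):
    f,cx,cy,W=c;v,u=np.mgrid[:420,:560]
    P=np.stack([(u-cx)/f*d,(v-cy)/f*d,d],-1)
    X=P@W[:3,:3].T+W[:3,3];X[d==0]=np.nan;return X
def ray(u,v,z,c):
    f,cx,cy,W=c;r=W[:3,:3]@np.array([(u-cx)/f,(v-cy)/f,1]);o=W[:3,3];return o+r*(z-o[2])/r[2]
def px(X,c):
    f,cx,cy,W=c;q=np.linalg.inv(W)@np.append(X,1);return f*q[0]/q[2]+cx,f*q[1]/q[2]+cy
E
python3 - <<'E'
from h import *
z=np.load("pics/top0.npz");p,d=z["p"],z["d"];c=pose("top");X=cloud(d,c)
print("bench z",np.nanmedian(X[270:330,320:380,2]), "base org px",px([0,0,0],c))
hsv=cv2.cvtColor(p,cv2.COLOR_RGB2HSV)
sub=np.zeros(d.shape,bool);sub[150:265,160:345]=1
for lo,hi in((.095,.12),(.047,.066),(.006,.02),(.075,.1)):
    m=sub&(X[...,2]>lo)&(X[...,2]<hi)
    q=X[m][:,:2];r=cv2.minAreaRect((q*1000).astype(np.float32));print(lo,m.sum(),r, q.mean(0))
im=cv2.resize(p[140:280,150:350],None,fx=4,fy=4,interpolation=cv2.INTER_CUBIC)
cv2.imwrite("pics/topc.png",im[:,:,::-1])
E
```

```text
bench z 0.00031456393498396906 base org px (np.float64(287.8018963019204), np.float64(389.54281671218456))
0.095 2374 ((566.9150390625, 208.69711303710938), (201.6051483154297, 200.00274658203125), 77.75554656982422) [0.57512832 0.24937474]
0.047 1496 ((548.7130737304688, 102.20828247070312), (310.8880920410156, 518.8999633789062), 6.291068077087402) [0.55868528 0.05247437]
0.006 6479 ((556.8165283203125, 109.62144470214844), (595.114013671875, 367.5586242675781), 89.22323608398438) [0.52004978 0.04688624]
0.075 225 ((554.437744140625, 150.8624267578125), (320.1846008300781, 199.69137573242188), 77.94457244873047) [0.52672253 0.14542635]
```

View pics/topc.png

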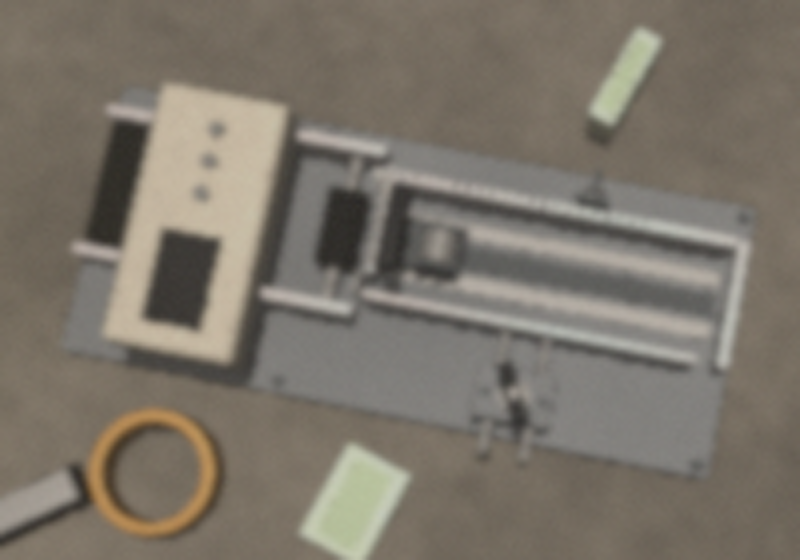

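```bash
python3 - <<'E'
from h import *
from scipy.optimize import least_squares
c=pose("top");g=lambda u,v,z:ray(150+(u+.5)/4-.5,140+(v+.5)/4-.5,z,c)*1000
pts=[(753,210,12,110,-240),(706,475,12,-110,-240),(65,347,12,-110,280),(513,395,89,-78,-80),(163,82,108,None,225)]
A=[];M=[]
for u,v,z,x,y in pts:
    w=g(u,v,z/1000);print(w.round(1),x,y)
    if x is not None:A.append(w[:2]);M.append((x,y))
A=np.array(A);M=np.array(M,float)
def T(p,m):
    a=p[2];return m@np.array([[np.cos(a),-np.sin(a)],[np.sin(a),np.cos(a)]]).T+p[:2]
s=least_squares(lambda p:(T(p,M)-A).ravel(),[550,100,-.2]);print(s.x,np.degrees(s.x[2]),s.fun.reshape(-1,2).round(1))
inv=lambda w:(np.array([[np.cos(s.x[2]),np.sin(s.x[2])],[-np.sin(s.x[2]),np.cos(s.x[2])]])@(w[:2]-s.x[:2])).round(1)
print("handle",inv(g(437,245,.1)),g(437,245,.1),"knob",inv(g(513,395,.089)),"fin",inv(g(597,180,.062)),inv(g(590,198,.062)))
print("wing dir", inv(g(500,362,.089)),inv(g(525,425,.089)))
print("clampaxis world",T(s.x,np.array([[-78.,-80]])))
E
```

```text
[ 596.2 -168.5   12. ] 110 -240
[ 387.3 -124.9   12. ] -110 -240
[493.9 377.3  12. ] -110 280
[446.3  23.4  89. ] -78 -80
[682.5 282.6 108. ] None 225
[ 5.41602069e+02  8.53518895e+01 -2.11862238e-01] -12.13881208122158 [[ 2.5 -3.9]
 [-3.7 -1.2]
 [-1.   5. ]
 [ 2.2  0.2]]
handle [16.9 -3.5] [557.38336627  78.37308146 100.        ] knob [-80.1 -80.6] fin [  96.1 -110.3] [  81.2 -107.7]
wing dir [-58.1 -66.3] [-100.   -93.7]
clampaxis world [[448.52360073  23.54251546]]
```

Emit:
{"api": "apply_moves", "payload": {
  "grip": [1, 1, 1, 1, 1],
  "travel": [
    [-28, -28, 0],
    [-56, -56, 0],
    [-84, -84, 0],
    [-112, -112, 0],
    [-140, -140, 0]
  ],
  "roll": [0, 0, 0, 0, 0]
}}

```text
t: 0.52
eef_pos: [0.3121, 0.3949, 0.2528]
eef_rot: [-180.0, -0.0, 158.0]
wrist_force: [1.3, 0.7, 0.2]
finger_gap: 0.0857
gripper_force: 0.0
```

Emit:
{"api": "apply_moves", "payload": {
  "grip": [1, 1, 1, 1, 1],
  "travel": [
    [-28, -28, 0],
    [-56, -56, 0],
    [-84, -84, 0],
    [-112, -112, 0],
    [-140, -140, 0]
  ],
  "roll": [0, 0, 0, 0, 0]
}}

```text
t: 0.93
eef_pos: [0.3891, 0.2126, 0.2531]
eef_rot: [-180.0, -0.0, 158.0]
wrist_force: [1.0, 0.1, 1.6]
finger_gap: 0.0853
gripper_force: 0.0
```

Emit:
{"api": "apply_moves", "payload": {
  "grip": [1, 1, 1, 1, 1],
  "travel": [
    [-28, -28, 0],
    [-56, -56, 0],
    [-84, -84, 0],
    [-112, -112, 0],
    [-140, -140, 0]
  ],
  "roll": [-0.12, -0.24, -0.36, -0.48, -0.6]
}}

```text
t: 1.35
eef_pos: [0.4568, 0.0544, 0.2532]
eef_rot: [180.0, -0.0, -172.1]
wrist_force: [0.3, -0.1, 0.1]
finger_gap: 0.0856
gripper_force: 0.0
```

Emit:
{"api": "apply_moves", "payload": {
  "grip": [1, 1, 1, 1],
  "travel": [
    [0, 0, 0],
    [0, 0, 0],
    [0, 0, 0],
    [0, 0, 0]
  ],
  "roll": [-0.12, -0.12, -0.12, -0.12]
}}

```text
t: 1.68
eef_pos: [0.4562, 0.0574, 0.253]
eef_rot: [180.0, -0.0, -165.6]
wrist_force: [0.6, 0.4, 0.7]
finger_gap: 0.0849
gripper_force: 0.0
```

```bash
python3 - <<'E'
from h import *
s=arm.observe();p,d=eyes.capture("wrist");np.savez("pics/w1.npz",p=p,d=d,pos=s["eef_pos"],rot=s["eef_rot"])
print(s["t"],s["eef_pos"],s["eef_rot"],s["qpos"],s["joint_velocities"].max())
cv2.imwrite("pics/w1.png",cv2.resize(p,(784,588))[:,:,::-1])
E
```

```text
1.6833 [0.45619447 0.05742333 0.25297446] [ 1.79970594e+02 -4.76494206e-02 -1.65572143e+02] [-37.88278866   0.68708038  27.23854652 104.09946563  -0.35213152
  75.33939019  93.87133191] 0.7911960859723156
```

View pics/w1.png

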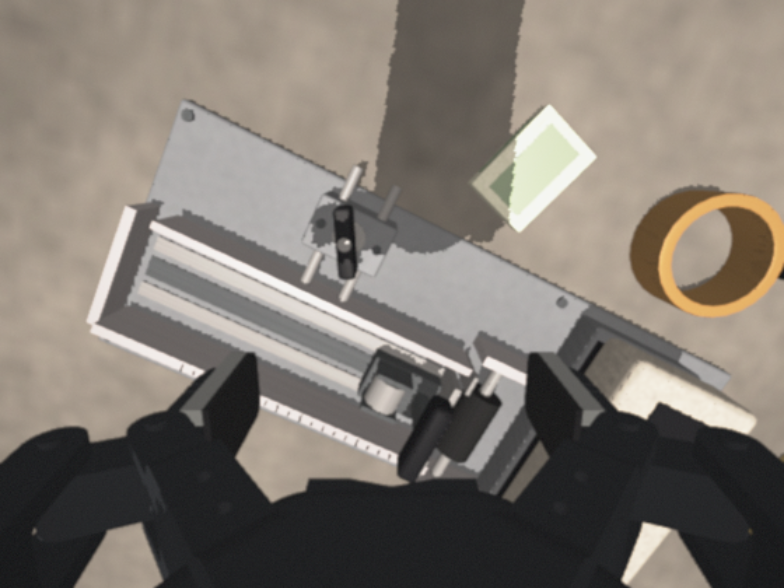

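```bash
python3 - <<'E'
from h import *
z=np.load("pics/w1.npz");p,d=z["p"],z["d"];s=dict(eef_pos=z["pos"],eef_rot=z["rot"]);c=pose("wrist",s);X=cloud(d,c)*1000
k=560/784
g=lambda u,v,h:ray((u+.5)*k-.5,(v+.5)*k-.5,h/1000,c)*1000
P=lambda u,v:X[int(v*k),int(u*k)].round(1)
for n,u,v in(("knob",345,235),("barA",427,430),("barA end",410,468),("barA end2",437,402),("barB",470,425),("drum",385,395),("carr",400,360),("guide",300,293),("fixed",250,400)):print(n,P(u,v))
gray=p.max(2)
kk=(gray<70);kk[:int(190*k)]=0
m=np.zeros_like(kk);m[int(200*k):int(290*k),int(325*k):int(365*k)]=1
m=(m>0)&(X[...,2]>78)&(X[...,2]<98);v,u=np.nonzero(m)
q=np.array([ray(a,b,.089,c)[:2]*1000 for a,b in zip(u,v)],np.float32);print("knob wing",len(q),cv2.minAreaRect(q),X[m].mean(0))
m=np.zeros_like(kk);m[int(385*k):int(485*k),int(390*k):int(455*k)]=1
m=(m>0)&(X[...,2]>92)&(X[...,2]<112);q=X[m];print("bar",len(q),cv2.minAreaRect(q[:,:2].astype(np.float32)),q.mean(0))
for n,u,v,h in(("corner(-110,-240)",187,100,12),("edge far y280?",727,375,12),("sideguide inner? a",152,224,57),("b",470,372,57),("wing",345,243,89),("wing a",343,208,89),("wing b",347,278,89)):print(n,g(u,v,h).round(1))
E
```

```text
knob [441.3  22.1  89.1]
barA [558.4 109.  101.4]
barA end [590.5 104.4 102.3]
barA end2 [540.7 111.9  92.2]
barB [574.8 153.1  52.3]
drum [561.2  79.   61.1]
carr [547.1  87.2  21.7]
guide [497.5  -2.3  57.9]
fixed [468.9  16.4 253.9]
knob wing 711 ((447.227294921875, 23.221508026123047), (47.79296875, 12.578404426574707), 17.10654640197754) [446.83006981  22.99493728  88.10788281]
bar 1038 ((571.8987426757812, 110.1966323852539), (15.878243446350098, 64.29852294921875), 77.59629821777344) [568.62876958 109.49941863 100.4368245 ]
corner(-110,-240) [ 384.7 -121.3   12. ]
edge far y280? [492.7 375.3  12. ]
sideguide inner? a [ 474.  -114.3   57. ]
b [527.8 138.6  57. ]
wing [447.   23.6  89. ]
wing a [425.5  17.4  89. ]
wing b [469.4  30.1  89. ]
```

Emit:
{"api": "apply_moves", "payload": {
  "grip": [1, 1, 1, 1, 1],
  "travel": [
    [9, -15, 30],
    [17.4, -30.8, 60],
    [17.4, -30.8, 90],
    [17.4, -30.8, 120],
    [17.4, -30.8, 120]
  ],
  "roll": [-0.047, -0.047, -0.047, -0.047, -0.047]
}}

```text
t: 2.15
eef_pos: [0.4438, 0.0225, 0.1285]
eef_rot: [179.9, -0.5, -162.8]
wrist_force: [-1.4, 0.9, -0.3]
finger_gap: 0.0853
gripper_force: 0.0
```

```bash
python3 - <<'E'
from h import *
s=arm.observe();print(s["t"],s["eef_pos"],s["eef_rot"],s["qpos"])
p,d=eyes.capture("wrist");np.savez("pics/w2.npz",p=p,d=d,pos=s["eef_pos"],rot=s["eef_rot"])
c=pose("wrist",s);X=cloud(d,c)*1000
m=(X[...,2]>80)&(X[...,2]<96)&(np.hypot(X[...,0]-447,X[...,1]-23)<32)
v,u=np.nonzero(m);q=np.array([ray(a,b,.089,c)[:2]*1000 for a,b in zip(u,v)],np.float32);r=cv2.minAreaRect(q);print(len(q),r)
y=s["eef_rot"][2];print("closing dir",y+270)
E
```

```text
2.15 [0.44376394 0.02254528 0.12851329] [ 179.94858414   -0.4913771  -162.79239449] [-34.69389774   6.36967584  29.60346988 115.78714841  -3.59758285
  59.21087542 103.83487506]
1781 ((446.1289367675781, 22.413480758666992), (48.319175720214844, 11.518006324768066), 16.66863441467285)
closing dir 107.20760551436652
```

Emit:
{"api": "apply_moves", "payload": {
  "grip": [1, 1, 1],
  "travel": [
    [0, 0, 0],
    [0, 0, 0],
    [0, 0, 0]
  ],
  "roll": [0, 0, 0]
}}

```text
t: 2.45
eef_pos: [0.4488, 0.0226, 0.1351]
eef_rot: [180.0, 0.2, -162.8]
wrist_force: [0.5, 0.2, -0.7]
finger_gap: 0.0857
gripper_force: 0.0
```

Emit:
{"api": "apply_moves", "payload": {
  "grip": [1, 1, 1, 1, 1],
  "travel": [
    [0, 0, 15],
    [0, 0, 30],
    [0, 0, 42],
    [0, 0, 47],
    [0, 0, 47]
  ],
  "roll": [0, 0, 0, 0, 0]
}}

```text
t: 2.87
eef_pos: [0.4475, 0.0222, 0.0862]
eef_rot: [180.0, -0.0, -162.8]
wrist_force: [0.1, 0.1, 1.4]
finger_gap: 0.0855
gripper_force: 0.0
```

Emit:
{"api": "apply_moves", "payload": {
  "grip": [1, 1, 1, 1],
  "travel": [
    [0, 0, 0],
    [0, 0, 0],
    [0, 0, 0],
    [0, 0, 0]
  ],
  "roll": [0, 0, 0, 0]
}}

```text
t: 3.2
eef_pos: [0.448, 0.0221, 0.0869]
eef_rot: [180.0, 0.1, -162.8]
wrist_force: [-0.4, 0.1, 0.4]
finger_gap: 0.0853
gripper_force: 0.0
```

Emit:
{"api": "apply_moves", "payload": {
  "grip": [0.6, 0.3, 0.0, 0.0, 0.0],
  "travel": [
    [0.9, 1.0, 1.5],
    [0.9, 1.0, 1.5],
    [0.9, 1.0, 1.5],
    [0.9, 1.0, 1.5],
    [0.9, 1.0, 1.5]
  ],
  "roll": [0, 0, 0, 0, 0]
}}

```text
t: 3.62
eef_pos: [0.4463, 0.0227, 0.0847]
eef_rot: [180.0, -0.0, -162.8]
wrist_force: [-1.2, -0.2, 0.6]
finger_gap: 0.0258
gripper_force: 0.0
```

Emit:
{"api": "apply_moves", "payload": {
  "grip": [0, 0, 0, 0, 0],
  "travel": [
    [0, 0, 0],
    [0, 0, 0],
    [0, 0, 0],
    [0, 0, 0],
    [0, 0, 0]
  ],
  "roll": [0, 0, 0, 0, 0]
}}

```text
t: 4.03
eef_pos: [0.4464, 0.0226, 0.0849]
eef_rot: [180.0, -0.0, -162.8]
wrist_force: [-2.3, -0.9, 4.7]
finger_gap: 0.0114
gripper_force: 60.7
```

Gripped with small side force. Turn clockwise (positive roll), modestly fast.

Emit:
{"api": "apply_moves", "payload": {
  "grip": [0, 0, 0, 0, 0],
  "travel": [
    [0, 0, 0],
    [0, 0, 0],
    [0, 0, 0],
    [0, 0, 0],
    [0, 0, 0]
  ],
  "roll": [0.06, 0.12, 0.18, 0.24, 0.3]
}}

```text
t: 4.45
eef_pos: [0.4463, 0.0231, 0.0849]
eef_rot: [180.0, -0.0, 179.9]
wrist_force: [-1.2, 1.8, 4.2]
finger_gap: 0.0113
gripper_force: 60.7
```

```bash
python3 -c "
from h import *
s=arm.observe();print(s['t'],s['eef_pos'],s['eef_rot'],s['wrist_force'],s['ft_torque'],s['qpos'])"
```

```text
4.45 [0.44631388 0.02311657 0.08488965] [ 1.79961633e+02 -1.69155430e-02  1.79901380e+02] [-1.21593244  1.82000642  4.20581835] [0.2404491  0.46794959 0.06470752] [-35.69066298  10.49309431  31.51475829 118.41911226  -6.91174249
  52.82335662  89.48734051]
```

Emit:
{"api": "apply_moves", "payload": {
  "grip": [0, 0, 0, 0, 0],
  "travel": [
    [0, 0, 0],
    [0, 0, 0],
    [0, 0, 0],
    [0, 0, 0],
    [0, 0, 0]
  ],
  "roll": [0.08, 0.16, 0.24, 0.32, 0.4]
}}

```text
t: 4.87
eef_pos: [0.4465, 0.0238, 0.0849]
eef_rot: [179.9, -0.0, 157.0]
wrist_force: [-1.7, 4.0, 4.3]
finger_gap: 0.0107
gripper_force: 60.5
```

Emit:
{"api": "apply_moves", "payload": {
  "grip": [0, 0, 0, 0, 0],
  "travel": [
    [0, 0, 0],
    [0, 0, 0],
    [0, 0, 0],
    [0, 0, 0],
    [0, 0, 0]
  ],
  "roll": [0.08, 0.16, 0.24, 0.32, 0.38]
}}

```text
t: 5.28
eef_pos: [0.4468, 0.0243, 0.0849]
eef_rot: [179.9, -0.0, 135.2]
wrist_force: [0.5, 5.5, 0.9]
finger_gap: 0.0109
gripper_force: 60.2
```

```bash
python3 -c "
from h import *
s=arm.observe();print(s['t'],s['eef_pos'],s['eef_rot'],s['wrist_force'],s['ft_torque'],s['qpos'])"
```

```text
5.2833 [0.44680583 0.02426385 0.08493271] [ 1.79899347e+02 -3.51732815e-02  1.35202953e+02] [0.48156828 5.49715048 0.85883782] [ 1.10522712 -0.14135722  0.10999694] [-40.9968726   11.0536897   37.40676602 118.57828749  -8.51862297
  52.85435027  46.25824074]
```

Emit:
{"api": "apply_moves", "payload": {
  "grip": [0, 0, 0, 0, 0],
  "travel": [
    [0, 0, 0],
    [0, 0, 0],
    [0, 0, 0],
    [0, 0, 0],
    [0, 0, 0]
  ],
  "roll": [0.04, 0.08, 0.11, 0.14, 0.14]
}}

```text
t: 5.7
eef_pos: [0.447, 0.0244, 0.0849]
eef_rot: [179.9, -0.0, 127.4]
wrist_force: [1.8, 4.6, -0.0]
finger_gap: 0.0105
gripper_force: 60.2
```

```bash
python3 -c "
from h import *
s=arm.observe();print(s['t'],s['eef_pos'],s['eef_rot'],s['wrist_force'],s['ft_torque'],s['qpos'])"
```

```text
5.7 [0.44696009 0.02441397 0.08492502] [ 1.79894361e+02 -3.19638231e-02  1.27360022e+02] [ 1.84498897  4.58785955 -0.0234879 ] [ 1.1011522  -0.25650361  0.35911347] [-41.99168288  11.18698981  38.51865645 118.60422798  -8.82490827
  52.85755309  38.69928612]
```

Emit:
{"api": "apply_moves", "payload": {
  "grip": [0, 0, 0],
  "travel": [
    [0, 0, 0],
    [0, 0, 0],
    [0, 0, 0]
  ],
  "roll": [0.03, 0.05, 0.05]
}}

```text
t: 5.95
eef_pos: [0.447, 0.0244, 0.085]
eef_rot: [179.9, -0.0, 124.6]
wrist_force: [2.3, 4.7, -0.2]
finger_gap: 0.0108
gripper_force: 74.6
```

```bash
python3 -c "
from h import *
s=arm.observe();print(s['t'],s['eef_pos'],s['eef_rot'],s['wrist_force'],s['ft_torque'],s['qpos'])"
```

```text
5.95 [0.44695194 0.02442702 0.0849724 ] [ 1.79920939e+02 -9.49340162e-03  1.24647343e+02] [ 2.3068731   4.68859275 -0.22844497] [ 1.05143427 -0.24748509  1.57416916] [-42.3598278   11.23192834  38.90736951 118.60864714  -8.88674422
  52.87673048  36.03755552]
```

Emit:
{"api": "apply_moves", "payload": {
  "grip": [0, 0.5, 1, 1, 1],
  "travel": [
    [0, 0, 0],
    [0, 0, 0],
    [0, 0, 0],
    [0, 0, 0],
    [0, 0, 0]
  ],
  "roll": [-0.04, -0.04, -0.04, -0.04, -0.04]
}}

```text
t: 6.37
eef_pos: [0.4462, 0.0223, 0.0846]
eef_rot: [-180.0, -0.0, 126.7]
wrist_force: [-0.5, -1.1, -0.4]
finger_gap: 0.059
gripper_force: 0.0
```

Emit:
{"api": "apply_moves", "payload": {
  "grip": [1, 1, 1, 1, 1],
  "travel": [
    [0, 0, 0],
    [0, 0, 0],
    [0, 0, -20],
    [0, 0, -50],
    [0, 0, -80]
  ],
  "roll": [0, 0, 0, 0, 0]
}}

```text
t: 6.78
eef_pos: [0.4455, 0.0221, 0.1651]
eef_rot: [-179.8, -0.0, 126.7]
wrist_force: [0.9, 0.7, 0.1]
finger_gap: 0.0854
gripper_force: 0.0
```

Emit:
{"api": "apply_moves", "payload": {
  "grip": [1, 1, 1, 1, 1],
  "travel": [
    [0, 0, -30],
    [0, 0, -60],
    [0, 0, -90],
    [0, 0, -90],
    [0, 0, -90]
  ],
  "roll": [0, 0, 0, 0, 0]
}}

```text
t: 7.2
eef_pos: [0.4473, 0.0227, 0.2563]
eef_rot: [179.8, 0.0, 126.7]
wrist_force: [-0.2, 0.1, -1.4]
finger_gap: 0.0857
gripper_force: 0.0
```

```bash
python3 - <<'E'
from h import *
s=arm.observe();p,d=eyes.capture("wrist");np.savez("pics/w3.npz",p=p,d=d,pos=s["eef_pos"],rot=s["eef_rot"])
print(s["t"],s["eef_pos"],s["eef_rot"],s["qpos"])
cv2.imwrite("pics/w3.png",cv2.resize(p,(784,588))[:,:,::-1])
c=pose("wrist",s);X=cloud(d,c)*1000
for lo,hi,x,y,rr,h in((80,96,447,23,32,.089),(92,112,572,110,45,.102)):
    m=(X[...,2]>lo)&(X[...,2]<hi)&(np.hypot(X[...,0]-x,X[...,1]-y)<rr)
    v,u=np.nonzero(m);q=np.array([ray(a,b,h,c)[:2]*1000 for a,b in zip(u,v)],np.float32);print(len(q),len(q) and cv2.minAreaRect(q))
E
```

```text
7.2 [0.44733208 0.02272326 0.25625866] [1.79793369e+02 2.67113239e-02 1.26736575e+02] [-46.08797629  -2.09752596  38.68213277 105.84645846   1.2728876
  75.60131875  28.9997605 ]
631 ((447.0441589355469, 24.202707290649414), (11.816797256469727, 47.542755126953125), 38.17822265625)
1318 ((568.4786376953125, 110.08262634277344), (17.0062313079834, 66.34857177734375), 77.77989196777344)
```

View pics/w3.png

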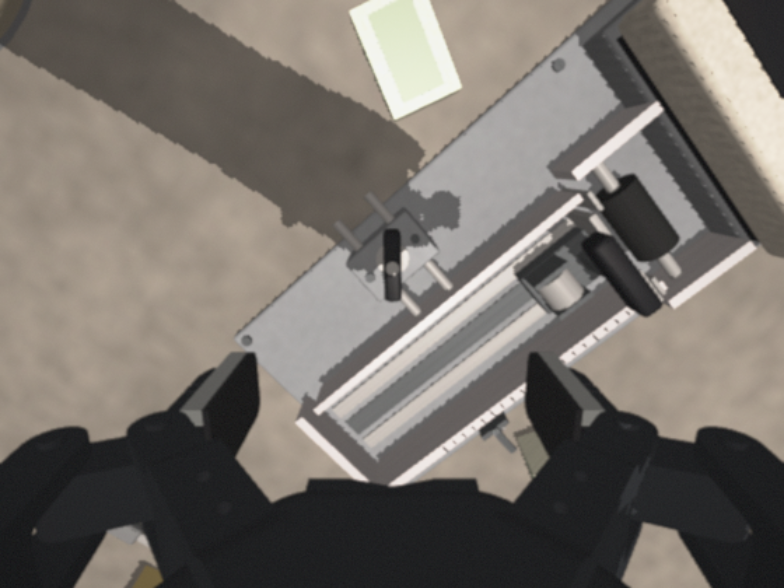

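Emit:
{"api": "apply_moves", "payload": {
  "grip": [1, 1, 1, 1, 1],
  "travel": [
    [-1, 30, 0],
    [-2, 60, 0],
    [-3, 90, 0],
    [-3, 120, 0],
    [-3, 150, 0]
  ],
  "roll": [0.1, 0.2, 0.3, 0.4, 0.5]
}}

```text
t: 7.67
eef_pos: [0.5688, 0.1107, 0.2527]
eef_rot: [-179.8, 0.0, 97.8]
wrist_force: [-0.5, -0.9, 0.6]
finger_gap: 0.0855
gripper_force: 0.0
```

Emit:
{"api": "apply_moves", "payload": {
  "grip": [1, 1, 1, 1, 1],
  "travel": [
    [0, 0, 0],
    [0, 0, 0],
    [0, 0, 0],
    [0, 0, 0],
    [0, 0, 0]
  ],
  "roll": [0.12, 0.24, 0.36, 0.48, 0.6]
}}

```text
t: 8.08
eef_pos: [0.5677, 0.1096, 0.2527]
eef_rot: [-179.9, 0.2, 63.3]
wrist_force: [0.2, 0.3, -0.1]
finger_gap: 0.0852
gripper_force: 0.0
```

Emit:
{"api": "apply_moves", "payload": {
  "grip": [1, 1, 1, 1, 1],
  "travel": [
    [0, 0, 0],
    [0, 0, 0],
    [0, 0, 0],
    [0, 0, 0],
    [0, 0, 0]
  ],
  "roll": [0.12, 0.24, 0.36, 0.48, 0.6]
}}

```text
t: 8.5
eef_pos: [0.5677, 0.1097, 0.2529]
eef_rot: [-180.0, 0.2, 29.0]
wrist_force: [-0.5, -0.7, -0.7]
finger_gap: 0.0854
gripper_force: 0.0
```

Emit:
{"api": "apply_moves", "payload": {
  "grip": [1, 1, 1, 1, 1],
  "travel": [
    [0, 0, 0],
    [0, 0, 0],
    [0, 0, 0],
    [0, 0, 0],
    [0, 0, 0]
  ],
  "roll": [0.12, 0.24, 0.36, 0.48, 0.6]
}}

```text
t: 8.92
eef_pos: [0.5677, 0.1097, 0.253]
eef_rot: [179.9, 0.1, -5.4]
wrist_force: [-0.1, 0.8, -0.2]
finger_gap: 0.0852
gripper_force: 0.0
```

```bash
python3 -c "
from h import *
s=arm.observe();print(s['t'],s['eef_pos'],s['eef_rot'],s['wrist_force'],s['ft_torque'],s['qpos'])"
```

```text
8.9167 [0.56770138 0.10973011 0.25303101] [ 1.79928056e+02  1.37407967e-01 -5.41165425e+00] [-0.12190019  0.78302227 -0.23505004] [-0.0152643  -0.03212399 -0.05457627] [-58.5964271   24.89672448  61.00271932  88.02489255 -21.88239609
  80.19458864 -91.4644959 ]
```

Emit:
{"api": "apply_moves", "payload": {
  "grip": [1, 1, 1],
  "travel": [
    [0, 0, 0],
    [0, 0, 0],
    [0, 0, 0]
  ],
  "roll": [0.12, 0.12, 0.12]
}}

```text
t: 9.17
eef_pos: [0.5679, 0.1098, 0.2534]
eef_rot: [179.9, 0.1, -11.7]
wrist_force: [0.3, 0.0, 0.2]
finger_gap: 0.0853
gripper_force: 0.0
```

```bash
python3 - <<'E'
from h import *
s=arm.observe();p,d=eyes.capture("wrist");np.savez("pics/w4.npz",p=p,d=d,pos=s["eef_pos"],rot=s["eef_rot"])
print(s["t"],s["eef_pos"],s["eef_rot"],s["qpos"])
cv2.imwrite("pics/w4.png",cv2.resize(p,(784,588))[:,:,::-1])
c=pose("wrist",s);X=cloud(d,c)*1000
for lo,hi,x,y,rr,h in((80,96,447,23,32,.089),(92,112,570,110,45,.102)):
    m=(X[...,2]>lo)&(X[...,2]<hi)&(np.hypot(X[...,0]-x,X[...,1]-y)<rr)
    v,u=np.nonzero(m);q=np.array([ray(a,b,h,c)[:2]*1000 for a,b in zip(u,v)],np.float32);print(len(q),len(q) and cv2.minAreaRect(q))
E
```

```text
9.1667 [0.56787591 0.10984287 0.25341281] [ 1.79901288e+02  9.74397040e-02 -1.17234246e+01] [-59.40252168  25.53365313  62.48991282  88.00721785 -22.72981835
  80.46044494 -97.09888738]
121 ((442.3000183105469, 40.821983337402344), (20.785655975341797, 9.161646842956543), 8.86790943145752)
1253 ((574.0064086914062, 110.93698120117188), (15.417530059814453, 62.83475875854492), 77.71719360351562)
```

View pics/w4.png

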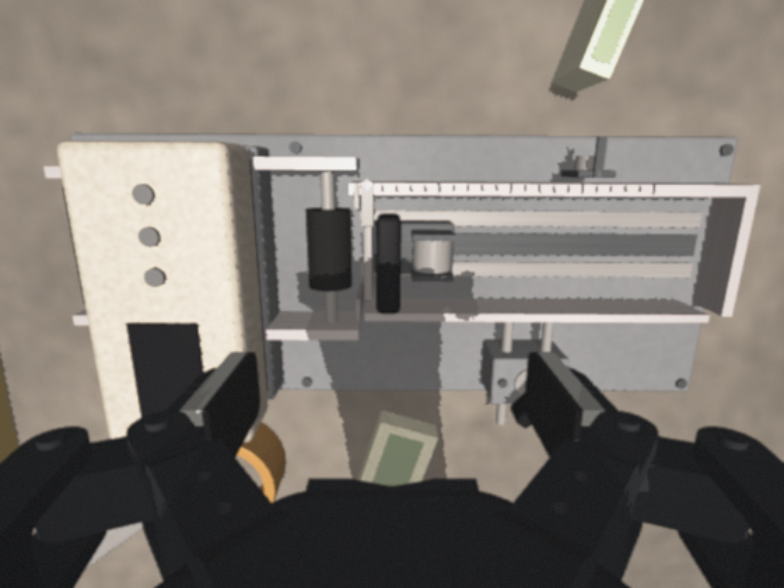

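```bash
python3 - <<'E'
from h import *
z=np.load("pics/w4.npz");p,d=z["p"],z["d"];s=dict(eef_pos=z["pos"],eef_rot=z["rot"]);c=pose("wrist",s);X=cloud(d,c)*1000
k=560/784;a=np.radians(-12.3);o=np.array([540.2,85.2])
mag=lambda w:np.array([[np.cos(a),np.sin(a)],[-np.sin(a),np.cos(a)]])@(w[:2]-o)
for n,u,v in(("pointer",367,186),("fin outer",602,140),("fin inner",600,178),("base cor",735,137)):
    uu,vv=(u+.5)*k-.5,(v+.5)*k-.5
    print(n,mag(ray(uu,vv,.062 if n!="base cor" else .012,c)*1000).round(1),X[int(vv),int(uu)].round(1))
g=p.astype(int).sum(2)
for v in(100,104,108,112,116,120,124): print(v,g[v,415:445].tolist(), X[v,429,2].round(1))
print("pointer rows")
for v in(126,129,131,133,136,140): print(v,g[v,248:278].tolist())
E
```

```text
pointer [73.9 47.2] [623.1 115.3  64.4]
fin outer [ 105.5 -110. ] [620.8 -43.   64.3]
fin inner [  80.8 -112. ] [589.4 -63.1  12. ]
base cor [ 111.5 -235.4] [ 598.9 -176.4   -0. ]
100 [491, 490, 490, 490, 488, 489, 490, 486, 490, 477, 414, 294, 262, 299, 313, 315, 318, 325, 376, 443, 475, 482, 476, 477, 474, 472, 468, 475, 475, 474] 63.5
104 [486, 486, 491, 490, 493, 492, 496, 496, 495, 469, 352, 245, 280, 313, 319, 320, 324, 346, 418, 470, 485, 487, 490, 489, 484, 484, 486, 482, 487, 486] 63.1
108 [480, 481, 484, 478, 482, 483, 482, 491, 490, 440, 309, 266, 302, 317, 321, 315, 324, 373, 443, 479, 479, 482, 485, 482, 486, 484, 481, 484, 482, 482] 64.9
112 [408, 441, 470, 496, 498, 414, 344, 327, 311, 249, 217, 282, 315, 313, 317, 326, 343, 413, 464, 479, 481, 478, 477, 481, 477, 478, 473, 475, 478, 477] 64.7
116 [430, 458, 457, 383, 317, 318, 323, 321, 283, 221, 250, 298, 316, 315, 319, 330, 376, 444, 476, 486, 481, 484, 484, 481, 484, 486, 483, 483, 481, 482] 62.7
120 [426, 449, 467, 440, 370, 318, 310, 295, 236, 210, 283, 317, 316, 325, 322, 347, 415, 454, 462, 459, 461, 469, 474, 
[... 442 characters left out ...]
 674, 655, 556, 470, 429, 411, 416, 421, 418, 423, 420, 419, 418, 415, 419, 416]
131 [537, 658, 696, 696, 683, 646, 610, 611, 655, 674, 689, 700, 693, 697, 712, 722, 721, 700, 616, 641, 685, 692, 693, 683, 650, 662, 686, 689, 689, 689]
133 [550, 689, 722, 721, 709, 677, 646, 605, 605, 604, 641, 675, 682, 701, 719, 710, 698, 678, 665, 703, 718, 719, 720, 708, 595, 551, 682, 717, 719, 716]
136 [551, 690, 721, 721, 703, 669, 642, 601, 634, 681, 672, 661, 665, 671, 672, 666, 660, 654, 660, 700, 718, 719, 719, 708, 623, 567, 679, 715, 718, 717]
140 [497, 506, 509, 497, 500, 603, 652, 591, 420, 389, 558, 645, 658, 659, 661, 657, 655, 629, 470, 342, 358, 362, 352, 359, 379, 391, 392, 386, 368, 355]
```

Emit:
{"api": "apply_moves", "payload": {
  "grip": [1, 1, 1, 1, 1],
  "travel": [
    [3.4, -1.3, 30],
    [3.4, -1.3, 60],
    [3.4, -1.3, 90],
    [3.4, -1.3, 110],
    [3.4, -1.3, 120]
  ],
  "roll": [0.01, 0.01, 0.01, 0.01, 0.01]
}}

```text
t: 9.63
eef_pos: [0.5702, 0.1105, 0.1315]
eef_rot: [179.9, 0.2, -12.3]
wrist_force: [-1.2, 0.4, 0.4]
finger_gap: 0.0852
gripper_force: 0.0
```

Emit:
{"api": "apply_moves", "payload": {
  "grip": [1, 1, 1, 1, 1],
  "travel": [
    [0, 0, 15],
    [0, 0, 30],
    [0, 0, 39],
    [0, 0, 39],
    [0, 0, 39]
  ],
  "roll": [0, 0, 0, 0, 0]
}}

```text
t: 10.05
eef_pos: [0.572, 0.1105, 0.0961]
eef_rot: [180.0, 0.0, -12.4]
wrist_force: [0.6, 0.7, 0.6]
finger_gap: 0.0854
gripper_force: 0.0
```

Emit:
{"api": "apply_moves", "payload": {
  "grip": [0.6, 0.3, 0, 0, 0],
  "travel": [
    [0, 0, 3],
    [0, 0, 3],
    [0, 0, 3],
    [0, 0, 3],
    [0, 0, 3]
  ],
  "roll": [0, 0, 0, 0, 0]
}}

```text
t: 10.47
eef_pos: [0.5721, 0.1107, 0.0931]
eef_rot: [-180.0, -0.0, -12.5]
wrist_force: [-0.1, 0.3, -0.1]
finger_gap: 0.0253
gripper_force: 0.0
```

Emit:
{"api": "apply_moves", "payload": {
  "grip": [0, 0, 0, 0],
  "travel": [
    [0, 0, 0],
    [0, 0, 0],
    [0, 0, 0],
    [0, 0, 0]
  ],
  "roll": [0, 0, 0, 0]
}}

```text
t: 10.8
eef_pos: [0.5722, 0.1112, 0.0931]
eef_rot: [-179.9, -0.0, -12.4]
wrist_force: [-1.1, 1.9, 5.8]
finger_gap: 0.0151
gripper_force: 59.7
```

```bash
python3 -c "
from h import *
s=arm.observe();print(s['t'],s['eef_pos'],s['eef_rot'],s['wrist_force'],s['ft_torque'],s['qpos'])"
```

```text
10.8 [0.57216153 0.11116305 0.09314341] [-1.79949231e+02 -5.81830490e-03 -1.24321946e+01] [-1.13766922  1.86159949  5.7879397 ] [0.4033035  0.26582629 0.2698853 ] [-54.56087174  34.48481323  55.5357114   98.627196   -31.38548087
  63.8618552  -91.74455029]
```

Emit:
{"api": "apply_moves", "payload": {
  "grip": [0, 0, 0, 0, 0],
  "travel": [
    [0, 8, 0],
    [0, 20, 0],
    [0, 32, 0],
    [0, 44, 0],
    [0, 55, 0]
  ],
  "roll": [0, 0, 0, 0, 0]
}}

```text
t: 11.22
eef_pos: [0.5611, 0.0595, 0.0932]
eef_rot: [-179.8, -0.1, -12.3]
wrist_force: [3.6, 10.9, 1.2]
finger_gap: 0.0153
gripper_force: 59.2
```

Emit:
{"api": "apply_moves", "payload": {
  "grip": [0, 0, 0, 0, 0],
  "travel": [
    [0, 12, 0],
    [0, 24, 0],
    [0, 36, 0],
    [0, 47, 0],
    [0, 55, 0]
  ],
  "roll": [0, 0, 0, 0, 0]
}}

```text
t: 11.63
eef_pos: [0.5495, 0.0051, 0.0932]
eef_rot: [-179.8, -0.1, -12.3]
wrist_force: [5.8, 9.3, -0.1]
finger_gap: 0.0148
gripper_force: 59.1
```

Emit:
{"api": "apply_moves", "payload": {
  "grip": [0, 0, 0, 0, 0],
  "travel": [
    [0, 12, 0],
    [0, 24, 0],
    [0, 34, 0],
    [0, 40, 0],
    [0, 40, 0]
  ],
  "roll": [0, 0, 0, 0, 0]
}}

```text
t: 12.05
eef_pos: [0.5409, -0.0351, 0.0931]
eef_rot: [-179.9, -0.1, -12.4]
wrist_force: [6.3, 6.3, 0.2]
finger_gap: 0.0146
gripper_force: 59.3
```

```bash
python3 - <<'E'
from h import *
s=arm.observe();p,d=eyes.capture("wrist");np.savez("pics/w5.npz",p=p,d=d,pos=s["eef_pos"],rot=s["eef_rot"])
print(s["t"],s["eef_pos"],s["eef_rot"],s["qpos"],s["wrist_force"])
cv2.imwrite("pics/w5.png",cv2.resize(p,(784,588))[:,:,::-1])
E
```

```text
12.05 [ 0.54089964 -0.03505729  0.09314032] [-1.79867122e+02 -1.39876877e-01 -1.24290099e+01] [-44.30261977  29.84573427  57.93920398 105.15047894 -28.95101156
  61.0964373  -77.66387754] [6.2953054  6.32124058 0.18201765]
```

View pics/w5.png

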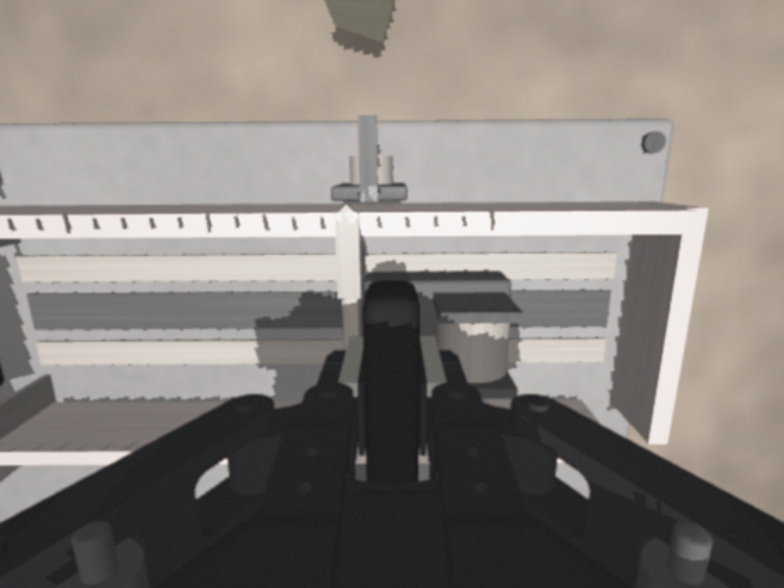

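```bash
cat > meas.py <<'E'
from h import *
import sys
z=np.load(sys.argv[1]);p,d=z["p"],z["d"];s=dict(eef_pos=z["pos"],eef_rot=z["rot"]);c=pose("wrist",s);X=cloud(d,c)*1000
a=np.radians(-12.3);o=np.array([540.2,85.2])
Rm=np.array([[np.cos(a),np.sin(a)],[-np.sin(a),np.cos(a)]])
M=(X[...,:2]-o)@Rm.T
q=lambda u,v:(Rm@(ray(u,v,.0625,c)[:2]*1000-o)).round(2)
pm=(X[...,2]>59)&(X[...,2]<70)
def mids(r0,r1,lo,hi):
    out=[]
    for v in range(r0,r1):
        u=np.nonzero(pm[v,lo:hi])[0]+lo
        if len(u)>2: out.append((v,u.min(),u.max(),*q(u.mean(),v),X[v,u,2].mean().round(1)))
    return out
print("fin");[print(*t) for t in mids(80,135,235,290)[::4]]
print("pointer");[print(*t) for t in mids(146,215,235,262)[::6]]
E
python3 meas.py pics/w5.npz
```

```text
fin
82 255 268 108.06 -109.35 63.9
86 255 268 106.37 -109.32 63.9
90 255 268 104.67 -109.29 63.6
94 256 268 102.96 -109.34 64.2
98 256 268 101.24 -109.46 63.9
102 256 268 99.51 -109.43 63.7
106 256 268 97.77 -109.4 64.0
110 256 268 96.02 -109.37 64.2
114 256 268 94.26 -109.34 63.6
118 256 269 92.49 -109.54 63.8
122 256 269 90.7 -109.51 63.6
126 256 269 88.91 -109.48 63.9
130 256 269 87.1 -109.45 64.0
134 236 289 85.28 -109.42 62.3
pointer
147 246 249 79.3 -102.25 63.3
153 239 255 76.5 -101.94 63.8
159 239 255 73.66 -101.85 63.9
165 239 256 70.8 -102.01 63.8
171 239 256 67.91 -101.93 63.8
177 240 256 64.99 -102.09 64.0
183 240 256 62.04 -102.0 63.9
189 240 256 59.06 -101.92 64.1
195 240 256 56.05 -101.84 64.0
201 241 256 53.02 -102.0 63.9
207 241 257 49.95 -102.16 63.6
213 244 255 46.85 -102.32 61.6
```

Pointer is 7.5 mm short of the fin.

Emit:
{"api": "apply_moves", "payload": {
  "grip": [0, 0, 0, 0, 0],
  "travel": [
    [0, 3, 0],
    [0, 6, 0],
    [0, 7.5, 0],
    [0, 7.5, 0],
    [0, 7.5, 0]
  ],
  "roll": [0, 0, 0, 0, 0]
}}

```text
t: 12.52
eef_pos: [0.5397, -0.041, 0.0932]
eef_rot: [-179.8, -0.1, -12.3]
wrist_force: [6.4, 7.0, 0.3]
finger_gap: 0.0153
gripper_force: 59.3
```

Emit:
{"api": "apply_moves", "payload": {
  "grip": [0, 0, 0, 0, 0],
  "travel": [
    [0, 0, 0],
    [0, 0, 0],
    [0, 0, 0],
    [0, 0, 0],
    [0, 0, 0]
  ],
  "roll": [0, 0, 0, 0, 0]
}}

```text
t: 12.93
eef_pos: [0.5396, -0.041, 0.0932]
eef_rot: [-179.9, -0.1, -12.3]
wrist_force: [5.5, 7.0, 1.4]
finger_gap: 0.0149
gripper_force: 59.3
```

```bash
python3 - <<'E'
from h import *
s=arm.observe();p,d=eyes.capture("wrist");np.savez("pics/w6.npz",p=p,d=d,pos=s["eef_pos"],rot=s["eef_rot"])
print(s["t"],s["eef_pos"],s["eef_rot"],s["wrist_force"])
cv2.imwrite("pics/w6.png",cv2.resize(p[60:230,160:360],None,fx=3,fy=3)[:,:,::-1])
E
python3 meas.py pics/w6.npz
```

```text
12.9333 [ 0.53964894 -0.04104173  0.09317015] [-1.79854029e+02 -1.32983287e-01 -1.23375703e+01] [5.455581   6.96713105 1.35176074]
fin
82 242 255 108.1 -109.5 63.8
86 242 255 106.41 -109.45 63.7
90 242 255 104.71 -109.41 64.1
94 242 255 103.01 -109.36 63.9
98 242 255 101.29 -109.32 64.2
102 243 255 99.56 -109.5 64.2
106 243 255 97.81 -109.46 64.2
110 243 256 96.06 -109.64 63.8
114 243 256 94.3 -109.47 63.8
118 243 256 92.53 -109.55 63.5
122 243 256 90.74 -109.5 64.1
126 243 256 88.94 -109.46 64.1
130 243 256 87.14 -109.41 63.7
134 235 277 85.32 -112.23 62.5
pointer
147 246 249 79.33 -108.27 63.4
153 239 255 76.52 -107.96 64.0
159 239 256 73.68 -108.12 64.0
165 239 256 70.82 -108.04 63.8
171 240 256 67.93 -108.21 63.7
177 240 256 65.01 -108.13 64.0
183 240 256 62.06 -108.05 64.0
189 240 256 59.08 -107.97 63.8
195 240 256 56.07 -107.89 63.8
201 241 257 53.03 -108.3 63.6
207 242 257 49.96 -108.47 63.7
213 244 255 46.86 -108.39 62.0
```

View pics/w6.png

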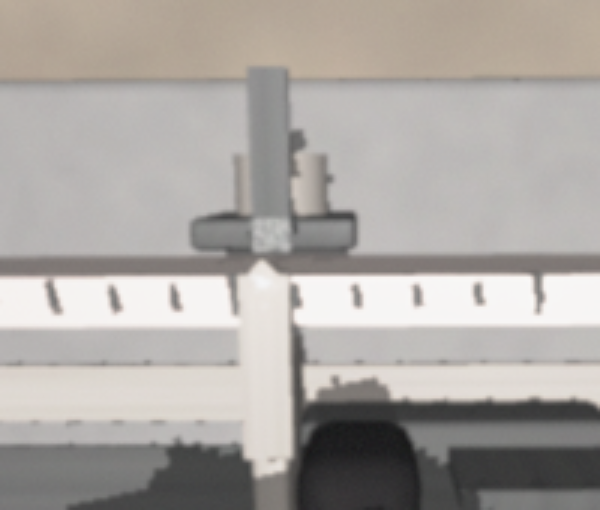

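Emit:
{"api": "apply_moves", "payload": {
  "grip": [0, 0, 0, 0, 0],
  "travel": [
    [0, 1.4, 0],
    [0, 1.4, 0],
    [0, 1.4, 0],
    [0, 1.4, 0],
    [0, 1.4, 0]
  ],
  "roll": [0, 0, 0, 0, 0]
}}

```text
t: 13.4
eef_pos: [0.5394, -0.0422, 0.0932]
eef_rot: [-179.8, -0.1, -12.3]
wrist_force: [6.1, 7.6, 0.7]
finger_gap: 0.0149
gripper_force: 59.3
```

```bash
python3 - <<'E'
from h import *
s=arm.observe();p,d=eyes.capture("wrist");np.savez("pics/w7.npz",p=p,d=d,pos=s["eef_pos"],rot=s["eef_rot"])
print(s["t"],s["eef_pos"],s["eef_rot"],s["wrist_force"])
E
python3 meas.py pics/w7.npz | awk 'NR%3==1'
```

```text
13.4 [ 0.53941047 -0.04216413  0.09315092] [-1.79842198e+02 -1.32034378e-01 -1.23190669e+01] [6.11909143 7.63227286 0.68536491]
fin
90 240 253 104.71 -109.62 63.6
102 240 253 99.56 -109.48 63.9
114 240 253 94.3 -109.34 64.2
126 241 253 88.95 -109.42 63.7
pointer
159 239 256 73.68 -109.25 63.8
177 240 256 65.01 -109.26 64.1
195 241 256 56.08 -109.27 64.0
213 244 255 46.87 -109.53 61.8
```

Level within about 0.2 mm. Handing in.

```bash
python3 -c "
from bench import arm
print(arm.sign_off())"
```

```text
the job is handed in; nothing more can be done
None
```

The job is handed in at about 13.4 s: the clamp knob is tight against its stop (about 1.39 rad), and the follower is still held by its handle, its pointer within about 0.2 mm of the load mark; I saw no shift of the side guide in the pictures but did not measure it.

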